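# Make up a three-bar row in the collating jig

### The job

Make up a three-bar row of soap in the collating jig. Draw the pusher fully back, lay the two loose green bars from the bare table (not those in the cardboard tray) flat and square across the channel between the bar at the end stop and the pusher, then slide the pusher up until the three bars lie side by side with no gaps, and finally swing the red-handled hold-down over so that its rubber foot rests on the middle bar. Leave the date stamp, tally counter and scraper where they are.

Things in the scene. Friction and masses are not known exactly. Their poses are not given: they have to be found in the camera images.
- jig: Collating jig, fixed: white plate 140 x 376 x 12 mm. Origin under the plate on the channel's centre line; z up, +x across the channel to the hinge side (away from the robot), +y along the channel from end stop to pusher. Bed at z = 12 mm, between slippery black plastic rails 14 mm higher than the bed and 99 mm apart inside. End stop: face at y = -168 mm, 30 mm high above the bed.
- middle_place (a point): Point on the bed under the middle bar of a finished row: jig x 0, y -72, z 12 mm; axes as the jig's. In a finished row the bars' centres are at jig y = -136, -72 and -8 mm, their long axes along jig x. Bars slide along the bed, pushed by the pusher; pressed hard, the oval bars swivel a little.
- pusher (a joint): Carriage sliding along jig y, m; its face (96 mm wide, 26 mm high above the bed) is at jig y = 19 mm + this value. 0 = farthest towards the stop, 0.105 = fully back, about 0.005 on a tight row. Starts at 0 to 0.03: too little room for two bars and fingers; fully back, about 225 mm are clear between bar_at_stop and face. Friction 1.2 N (+ 6 N per m/s) keeps it where it is left.
- pusher_grip (a point): Point in the pusher's black upright handle plate (14 mm thick along jig y, 36 mm wide along x, from 38 to 76 mm above the table), on its centre line, 60 mm above the table, 36 mm behind the pusher's face. Axes as the jig's. The carriage below it is 33 mm high above the table. Fingers fit on both sides of the plate.
- hold_down (a joint): Hold-down arm, rad. 0 = level across the channel, foot on the middle bar; grows as it swings up and away about an axis along jig y at jig (80, -72, 50) mm. Starts open at 1.62 to 1.85, stop at 1.9; friction (0.04 N m) holds it there. Below about 0.8 it sinks by its own weight (0.16 kg) onto the bar, slowly; with no bar it stops at -0.12.
- hold_down_grip (a point): Middle of the hold-down's red round grip, 17 mm in diameter, 46 mm long, axis along this point's x. At joint value q it is at jig x = 80 - 113 cos q + 22 sin q, y = -72, z = 50 + 113 sin q + 22 cos q (mm). With the foot on the bar it is 72 mm above the table, 36 mm above the soap; open, it stands upright.
- bar_at_stop: Green soap bar already in the channel within 8 mm of the end stop, long axis across the channel. Same shape as the two loose bars.
- bar_a: Loose green soap bar, lying flat on the table left of the jig. Oval pillow 64 mm (own x) x 96 mm (own y) x 24 mm (z), widest at half height; origin at the centre of its underside; about 0.1 kg. Pinch it across the 64 mm width. Either loose bar may take the middle place.
- bar_b: Loose green soap bar, same shape as bar_a, lying flat on the table behind the jig (farther from the robot). Either loose bar may take the middle place.
- date_stamp: Bystander: self-inking date stamp with a blue knob, 33 x 50 x 86 mm, standing upright; origin at the centre of its underside.
- tally_counter: Bystander: round chromed hand tally counter with a black knob, 58 x 56 x 23 mm, lying flat; origin at the centre of its underside.
- scraper: Bystander: scraper with a black handle, 44 x 200 x 16 mm, lying flat, long axis its own y; origin at the centre of its underside.
There are look-alikes about, which are no part of the job. Leave any pink look-alike of the bar_b alone.

How it is judged:
By the outcome, as a careful person would: the job done as asked, in the order asked, and still so for the second after the job is handed in, with the robot touching nothing.
It also fails if it takes over 72 s, if anything falls off the work surface, if the arm or the gripper's body presses on something with over 40 N, if the wrist force passes 120 N, or if a joint passes its speed limit or range.

### The arm

A 6-joint arm with a two-finger parallel gripper is mounted at the origin on a cart in front of the work surface, level with it; the furniture and walls round the work are solid. World frame = base frame: x ahead of the robot, y to its left, z up, the work surface at z = 0. Lengths are in m, angles in rad, forces in N, time in s.
With the tool pointing down it reaches from about 0.3 to 0.825 m from the base axis. Payload 5.4 kg.
Tool frame: the origin (TCP) lies between the finger pads; the fingertips stand 11 mm ahead of it and the grasp point (between the pads) lies 8 mm behind it (manip.tip_extent is the distance from the TCP to the fingertips, in m); z points along the fingers, y is the line along which they close (so a half turn about z gives the same grasp; the last joint's range is limited). The gripper opens to 92 mm and grips with 3 to 60 N. Pads are 20 mm wide; open, the fingers measure 128 mm over their backs; the gripper's body (75 mm by 189 mm) begins 69 mm behind the grasp point.
Start: joints at [-1.429, 0.158, 1.597, -0, 1.386, -0.21], TCP at [0.198, -0.54, 0.226] pointing down, gripper open.
Joint ranges: [-2.91, 2.91], [-0.94, 2.29], [0.18, 2.7], [-1.29, 4.43], [0.17, 2.64], [-3, 3]. Speed limits (rad/s): [2.57, 2.57, 3.14, 3.14, 3.14, 3.14].

### API

Orientations are given as a unit quaternion [w, x, y, z].
In Python, from workcell import manip gives the robot as it stands. The module is installed in compiled form; this text tells all that it offers.
- The arm moves only by the tool arm_command, never from a script. Its argument "steps" is a list of rows, each a list of 3 entries, a list of its own where there are three numbers: the closure, from 0 (fully open) to 1 (shut), then the shift along the tool's x, y, z in mm, then the turn, a rotation vector about the tool's x, y, z in rad. A call has exactly 10 rows; each row is the pose to reach, as a shift and turn from the pose commanded when the call began, along the tool's axes at that moment; what a row does not reach only later rows make up. A row lasts 1/8 s, in which the tool goes at most 62.5 mm and 10.7 degrees, less where a joint would pass 70% of its speed; a pose out of reach is approached as far as the arm can. A call with a gripper value outside its range is refused whole. The fingers move at their own pace and stop on an object; "force" is the grip in N (left out, the last holds). Time passes only in rows, so rows that repeat a pose let the fingers close, or fill a call up. It gives the time, the measured TCP pose, the force, the opening and the grip force at its end, in the units of the state.
- manip.read_state(): the state, without advancing time (a new reading comes with each control period).
- manip.get_image(name): name is "scene" or "side" or "wrist"; returns (picture, depth): 400x640x3 uint8, red, green, blue; 400x640 float32, m along the optical axis (not along the pixel's ray), 0 where there is no reading.
- manip.camera_info(name): a dict with "fov_y" (degrees; the focal length in pixels is half the picture's height over the tangent of half this angle, whatever the lens; pixels are square), "cx", "cy" (the principal point, pixels), "xyz" and "orientation" of the camera in the world; the wrist camera has in their place "tool_from_camera" (4x4, takes a point from camera to tool coordinates, whose origin is the TCP and whose axes are the flange's). Camera axes: x right, y down, z forward; pixel columns grow to the right and rows downward; lengths in m; the calibration is good to about 2 mm. A picture is of the moment at which its call begins: read the wrist's pose just before it. camera_info takes no time and is no camera call.
- manip.hand_in(): hands the job in; it is judged then, once.
Trained networks look in the newest picture that a camera, given by its name, has taken for a name from the list of things; names that differ only in an ending like _2 or _b are one class to them, and where a whole thing is asked for, a point or a joint stands for the part that bears it (a point fixed in the world has none). Each returns a list of dicts, best first, with "confidence" (0 to 1); they miss things now and then, are a little off and sometimes report something else, mostly with a low value. They report only what shows in the picture. A call takes as long as a camera call. They do not tell look-alikes from the thing itself.
- manip.cut_out(camera, query): "region" (400x640 bool, what is visible of it) and "rect" ([left, top, right, bottom] in pixels, round what is visible of it).
- manip.spot_point(camera, query): "point" ([column, row] in pixels: a listed point, or the origin of a listed thing).
The state is a dict: "time_s": time; "joint_pos": joint angles; "dq": joint speeds; "joint_torque": joint torques, N m; "eef_pos": TCP position; "ee_rot": TCP orientation; "force": force on the tool from outside, world axes, zero at the start; "wrist_torque": the same for the moment, N m; "opening": finger opening in m; "gripper_force": force on a finger pad.
Only numpy, scipy, OpenCV 4.12 (cv2) and the standard library are available. Lean on these libraries where they do the work, as an engineer would, in place of code of your own. Each camera call takes 0.05 s, during which the arm holds its last target. There are 200 camera calls.

## Working session

There is one attempt and no reset: what is moved stays moved. The work goes in short steps, Python scripts to look and compute and a tool call to move; the robot and the scene stay as the last step left them, time stands still between calls to the robot, and variables do not carry over. Pictures are saved under pics/ and viewed, at most 10 in all, crops included, and the job is handed in when it is done.

Besides the shell and the picture viewer there is one more tool, called as name([rows], argument=value, ...), one row to a line, values as JSON. arm_command: Moves the arm, as the interface text tells. Its arguments: {"type":"object","properties":{"steps":{"type":"array"},"force":{"type":"number"}},"required":["steps"]}

```bash
mkdir -p pics; cat > h.py <<'E'
import numpy as np,cv2
from scipy.spatial.transform import Rotation as R
from workcell import manip
def rot(q): return R.from_quat([q[1],q[2],q[3],q[0]])
def cam(name):
    s=manip.read_state(); im,d=manip.get_image(name); i=manip.camera_info(name)
    f=200/np.tan(np.radians(i["fov_y"])/2)
    if "xyz" in i: Rm=rot(i["orientation"]).as_matrix(); t=np.array(i["xyz"])
    else:
        T=np.array(i["tool_from_camera"]); Rt=rot(s["ee_rot"]).as_matrix()
        Rm=Rt@T[:3,:3]; t=Rt@T[:3,3]+np.array(s["eef_pos"])
    v,u=np.mgrid[:400,:640]
    P=np.dstack([(u-i["cx"])/f*d,(v-i["cy"])/f*d,d])@Rm.T+t
    P[d==0]=np.nan
    return im,d,P,(f,i,Rm,t)
def save(n,im): cv2.imwrite("pics/"+n,im[:,:,::-1])
def tomove(p,yaw=None):
    "shift in tool axes (mm) to reach world p"
    s=manip.read_state(); return rot(s["ee_rot"]).inv().apply((np.array(p)-s["eef_pos"])*1000).round(1)
E
python3 - <<'E'
from h import *
a=[]
for c in("scene","side"):
    im,d,P,(f,i,Rm,t)=cam(c); save(c+"0.png",im); print(c,i)
    np.save(c+"P.npy",P)
    for q in("bar_a","jig","pusher","pusher_grip","hold_down_grip","middle_place"):
        try:
            if q in("bar_a","jig","pusher"):
                for r in manip.cut_out(c,q):
                    p=P[r["region"]]; print(q,round(r["confidence"],2),r["rect"],np.nanmedian(p,0).round(3),np.median(im[r["region"]],0))
            else:
                for r in manip.spot_point(c,q):
                    u,v=map(int,r["point"]); print(q,round(r["confidence"],2),u,v,P[v,u].round(3))
        except Exception as e: print(q,e)
s=manip.read_state();print(s)
E
```

```text
scene {'fov_y': 57.81860309006166, 'cx': 318.61190114906174, 'cy': 201.24204326185335, 'xyz': array([-0.14078734,  0.69344102,  0.591143  ]), 'orientation': array([ 0.24257716, -0.4244163 ,  0.758542  , -0.43086096])}
bar_a 0.87 [345.5, 183.8, 377.1, 196.3] [0.671 0.034 0.02 ] [241.  142.5 181.5]
bar_a 0.62 [309.9, 194.1, 344.0, 212.1] [0.656 0.172 0.021] [  0.  162.5 101.5]
bar_a 0.59 [259.3, 251.8, 295.0, 275.5] [0.491 0.426 0.022] [  0. 171. 106.]
bar_a 0.53 [288.2, 181.3, 307.1, 200.3] [0.77  0.216 0.022] [247. 151. 193.]
jig 0.9 [325.6, 146.2, 452.0, 265.4] [0.469 0.123 0.013] [155. 156. 155.]
pusher 0.66 [355.9, 212.3, 403.6, 240.3] [0.465 0.134 0.032] [141.  146.  150.5]
pusher 0.23 [368.5, 155.2, 382.2, 183.9] [ 0.723 -0.069  0.032] [36. 41. 41.]
pusher_grip 0.69 382 215 [0.461 0.129 0.068]
hold_down_grip 0.63 381 154 [0.612 0.017 0.162]
middle_place 0.85 410 218 [0.472 0.009 0.011]
side {'fov_y': 47.53955789619262, 'cx': 320.29741125284175, 'cy': 204.204846812578, 'xyz': array([0.22433863, 1.24844936, 0.6992097 ]), 'orientation': array([ 0.09807196, -0.1503494 ,  0.85432168,
[... 721 characters left out ...]
s': array([-1.42908740e+00,  1.58400049e-01,  1.59696161e+00, -4.51125824e-06,
        1.38621514e+00, -2.10117548e-01]), 'dq': array([ 7.18533666e-04, -5.33751165e-04, -8.27688520e-05,  4.29690753e-04,
       -1.30858060e-03,  1.88641954e-04]), 'joint_torque': array([ 6.10761276e-05, -3.85487974e+01, -3.22300959e+01,  6.99288771e-02,
        3.07062257e-02, -1.18315290e-05]), 'eef_pos': array([ 0.1981212 , -0.53978521,  0.22562037]), 'ee_rot': array([ 7.85023448e-06,  9.84567054e-01,  1.75007762e-01, -2.48723080e-06]), 'force': array([ 0.56379439, -0.53791965,  0.18955672]), 'wrist_torque': array([ 0.0462034 ,  0.03670456, -0.01745773]), 'gripper_force': 0.0, 'opening': 0.09190289539100509}
```

View pictures.

View pics/scene0.png

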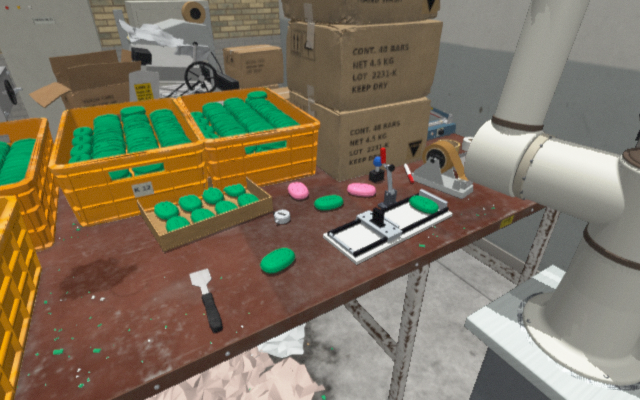

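View pics/side0.png

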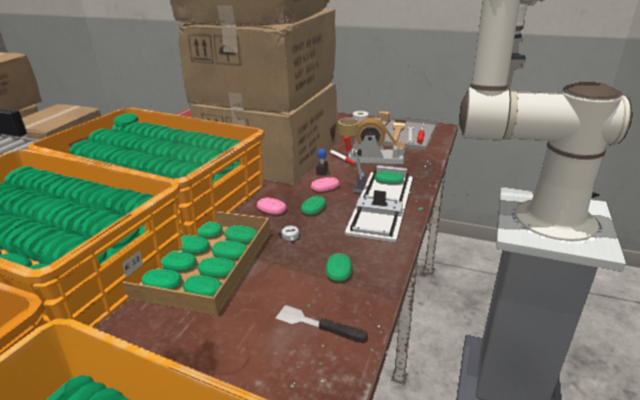

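```bash
python3 - <<'E'
from h import *
s=cv2.imread("pics/scene0.png");d=cv2.imread("pics/side0.png")
c1=cv2.resize(s[140:290,240:460],None,fx=3.4,fy=3.4,interpolation=cv2.INTER_CUBIC)
cv2.imwrite("pics/crop1.png",c1)
for c,im in(("scene",s),("side",d)):
    P=np.load(c+"P.npy"); hsv=cv2.cvtColor(im,cv2.COLOR_BGR2HSV)
    g=(cv2.inRange(hsv,(70,120,60),(90,255,255))>0)&(P[...,2]>0.005)&(P[...,2]<.08)
    n,l,st,_=cv2.connectedComponentsWithStats(g.astype(np.uint8))
    for k in range(1,n):
        if st[k,4]<150: continue
        q=P[l==k]; (ctr,wh,a)=cv2.minAreaRect(q[:,:2].astype(np.float32)*1000)
        print(c,st[k,:5],np.round(ctr),np.round(wh),round(a,1),q[:,2].max().round(3))
    # white plate
    w=(hsv[...,1]<40)&(hsv[...,2]>120)&(P[...,2]>.005)&(P[...,2]<.016)&(P[...,0]>.3)&(P[...,0]<.62)&(abs(P[...,1])<.35)
    w=cv2.morphologyEx(w.astype(np.uint8),cv2.MORPH_CLOSE,np.ones((9,9)))
    n,l,st,_=cv2.connectedComponentsWithStats(w); k=1+st[1:,4].argmax()
    q=P[(l==k)&(P[...,2]<.016)&(P[...,2]>.005)]; print(c,"plate",cv2.minAreaRect(q[:,:2].astype(np.float32)*1000))
E
```

```text
scene [224 184  35  22 361] [841. 384.] [139.  58.] 6.4 0.031
scene [203 187  34  27 447] [863. 459.] [200.  58.] 5.8 0.031
scene [179 195  35  27 498] [837. 530.] [163.  57.] 5.6 0.03
scene [314 195  29  15 340] [667. 167.] [60. 89.] 1.9 0.026
scene [409 195  30  19 372] [494. -64.] [101.  70.] 6.9 0.038
scene [155 202  34  29 551] [833. 603.] [169.  57.] 5.7 0.03
scene [260 248  35  26 613] [500. 422.] [59. 91.] 15.9 0.025
scene plate ((479.3037414550781, 75.90879821777344), (141.49066162109375, 377.8228759765625), 3.4284720420837402)
side [375 171  28  12 265] [499. -57.] [63. 99.] 84.4 0.038
side [301 196  24  19 312] [671. 169.] [89. 60.] 84.5 0.025
side [ 142  222   79   66 1774] [884. 500.] [ 89. 272.] 3.2 0.03
side [ 183  226   73   70 1988] [786. 490.] [ 88. 274.] 5.3 0.031
side [326 254  25  27 558] [504. 425.] [58. 89.] 17.6 0.027
side plate ((483.7244567871094, 79.83934020996094), (142.79420471191406, 379.009033203125), 4.262587547302246)
```

View pics/crop1.png

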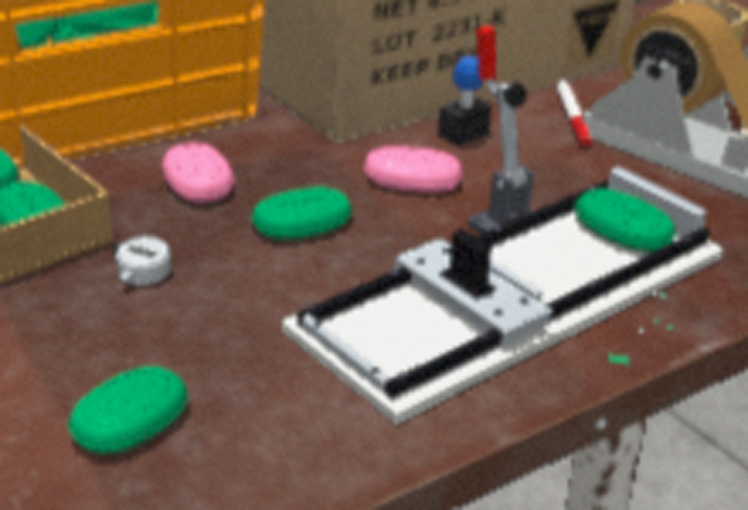

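Loose green bars: left one, scene (278,261) / side (337,268), which is bar_a, and the one behind the jig, scene (328,203) / side (313,206), which is bar_b. Look-alikes to ignore are the pink bars at scene (298,190) and (362,189), the tray bars at (165–240,190–220) and the bar at the stop at (424,204). The crop confirms this: both chosen bars are green and lie on bare table.

arm_command([
  [0,[400,-450,-155],[0,0,0.284]],
  [0,[400,-450,-155],[0,0,0.284]],
  [0,[400,-450,-155],[0,0,0.284]],
  [0,[400,-450,-155],[0,0,0.284]],
  [0,[400,-450,-155],[0,0,0.284]],
  [0,[400,-450,-155],[0,0,0.284]],
  [0,[400,-450,-155],[0,0,0.284]],
  [0,[400,-450,-155],[0,0,0.284]],
  [0,[400,-450,-155],[0,0,0.284]],
  [0,[400,-450,-155],[0,0,0.284]],
])

```text
time_s: 1.95
eef_pos: [0.4189, 0.0226, 0.3815]
ee_rot: [0.0, 0.999, 0.034, 0.001]
force: [0.4, -0.8, 0.0]
opening: 0.0917
gripper_force: 0.0
```

```bash
cat > meas.py <<'E'
from h import *
import sys
c="wrist"
im,d,P,(f,i,Rm,t)=cam(c); save(sys.argv[1],im); np.save("wP.npy",P)
hsv=cv2.cvtColor(im,cv2.COLOR_RGB2HSV)
g=(cv2.inRange(hsv,(70,100,50),(90,255,255))>0)&(P[...,2]>0.003)&(P[...,2]<.1)
n,l,st,_=cv2.connectedComponentsWithStats(g.astype(np.uint8))
for k in range(1,n):
    if st[k,4]<300: continue
    q=P[l==k]; (ctr,wh,a)=cv2.minAreaRect(q[:,:2].astype(np.float32)*1000)
    print("green",st[k,:5],np.round(ctr,1),np.round(wh,1),round(a,1),q[:,2].max().round(4))
w=(hsv[...,1]<45)&(hsv[...,2]>110)&(P[...,2]>.004)&(P[...,2]<.017)
w=cv2.morphologyEx(w.astype(np.uint8),cv2.MORPH_CLOSE,np.ones((25,25)))
n,l,st,_=cv2.connectedComponentsWithStats(w); k=1+st[1:,4].argmax()
q=P[(l==k)&(P[...,2]<.017)&(P[...,2]>.004)]; print("plate",st[k],cv2.minAreaRect(q[:,:2].astype(np.float32)*1000))
w=(hsv[...,2]<70)&(P[...,2]>.066)&(P[...,2]<.085)
q=P[w]; 
if len(q)>20: print("handle",len(q),np.median(q,0).round(4),cv2.minAreaRect(q[:,:2].astype(np.float32)*1000))
r=((hsv[...,0]<8)|(hsv[...,0]>172))&(hsv[...,1]>150)&(hsv[...,2]>80)&(P[...,2]>.05)
q=P[r]
if len(q)>20: print("red",len(q),q.min(0).round(4),q.max(0).round(4),np.median(q,0).round(4))
s=manip.read_state();print(s["time_s"],s["eef_pos"],np.degrees(rot(s["ee_rot"]).as_euler("ZYX")).round(1),s["joint_pos"].round(2))
E
python3 meas.py w1.png
```

```text
green [217   0  52  14 522] [649.9 163.4] [16.9 80.5] 2.8 0.026
green [  64   71   56   41 1713] [507.7 418.9] [61.  90.4] 13.9 0.0266
green [ 357   87   36   59 1613] [499.5 -59.4] [94.9 55.7] 4.4 0.0375
plate [  184    56   222   105 12820] ((500.82525634765625, 76.09663391113281), (171.0424041748047, 375.13763427734375), 4.317819595336914)
handle 450 [ 0.5782 -0.2047  0.0756] ((528.6358032226562, -50.052734375), (95.27686309814453, 386.35247802734375), 24.460161209106445)
red 173 [0.6049 0.0053 0.1362] [0.6187 0.0171 0.1796] [0.6117 0.013  0.164 ]
2.0 [0.42047412 0.02852337 0.3833294 ] [   4.3   -0.3 -179.8] [-0.22 -0.31  1.73  0.01  1.71  1.27]
```

View pics/w1.png

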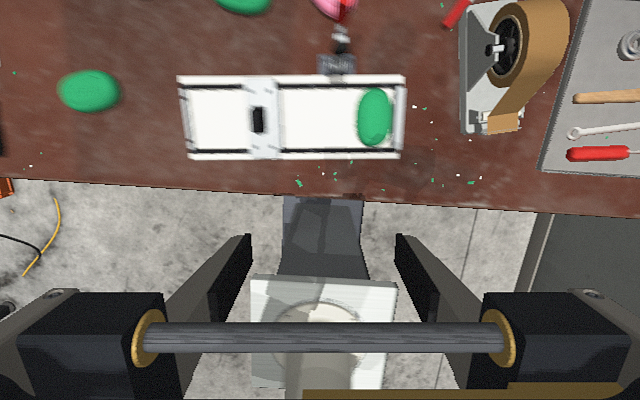

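Wrist view: the jig spans (178–405, 75–160), the pusher handle is at (258,118), the bar at the stop at (374,117), bar_a at (88,91) and bar_b at (243,3). The red grip is near (345,10). I'll remeasure now that the arm is still.

```bash
sed -i 's/^w=(hsv\[...,2\]<70).*/w=(hsv[...,2]<70)\&(P[...,2]>.066)\&(P[...,2]<.085)\&(P[...,0]>.42)\&(P[...,0]<.53)\&(P[...,1]>.07)\&(P[...,1]<.3)/' meas.py
cat >> meas.py <<'E'
rl=(hsv[...,2]<70)&(P[...,2]>.018)&(P[...,2]<.034)&(P[...,0]>.38)&(P[...,0]<.58)&(P[...,1]>-.12)&(P[...,1]<.29)
q=P[rl]
if len(q)>50: print("rails",len(q),cv2.minAreaRect(q[:,:2].astype(np.float32)*1000))
E
python3 meas.py w2.png; python3 meas.py w2.png | grep -v time
```

```text
green [223   0  58  18 797] [651.4 160.1] [23.3 90.1] 4.9 0.0251
green [  72   73   58   41 1863] [505.1 417.4] [60.1 93.7] 17.0 0.0261
green [ 363   92   37   58 1736] [496.6 -64. ] [94.5 62.5] 5.0 0.038
plate [  190    59   221   103 12948] ((500.3515319824219, 75.4052505493164), (170.93045043945312, 375.3622131347656), 4.425482273101807)
handle 208 [0.4814 0.1262 0.0745] ((481.532958984375, 127.40843963623047), (34.631866455078125, 12.512577056884766), 4.359262943267822)
red 388 [0.603  0.0008 0.1364] [0.6232 0.0165 0.1796] [0.6118 0.0091 0.1693]
2.05 [0.41971553 0.02515907 0.38244535] [   4.4   -0.2 -180. ] [-0.23 -0.31  1.74  0.    1.71  1.26]
rails 1555 ((500.6781005859375, 76.29024505615234), (145.31895446777344, 363.1170654296875), 4.332870960235596)
green [221   0  57  17 699] [650.1 158.8] [21.8 86.8] 5.1 0.0261
green [  68   71   59   42 1900] [505.9 415.7] [60.8 90.7] 20.0 0.0264
green [ 361   91   37   58 1733] [496.7 -65.2] [94.4 63.9] 5.9 0.0376
plate [  186    58   223   103 13192] ((500.2917175292969, 75.69673156738281), (170.43106079101562, 376.1134338378906), 4.423675060272217)
handle 196 [0.4812 0.1262 0.0746] ((481.40972900390625, 127.02471923828125), (34.50556564331055, 11.865164756774902), 3.7153687477111816)
red 355 [0.6032 0.0009 0.1355] [0.622  0.016  0.1807] [0.6113 0.0087 0.1671]
2.1 [0.41902938 0.02271377 0.38143898] [ 4.2e+00 -1.0e-01  1.8e+02] [-0.24 -0.31  1.74 -0.    1.71  1.26]
rails 1512 ((492.4562683105469, 76.0621337890625), (128.62208557128906, 361.65740966796875), 4.435035705566406)
```

arm_command([
  [0,[40,-50,30],[0,0,0]],
  [0,[70,-99,60],[0,0,0]],
  [0,[70,-99,120],[0,0,0]],
  [0,[70,-99,180],[0,0,0]],
  [0,[70,-99,240],[0,0,0]],
  [0,[70,-99,290],[0,0,0]],
  [0,[70,-99,320],[0,0,0]],
  [0,[70,-99,329],[0,0,0]],
  [0.5,[70,-99,329],[0,0,0]],
  [0.95,[70,-99,329],[0,0,0]],
], force=15)

```text
time_s: 3.35
eef_pos: [0.4832, 0.1237, 0.0533]
ee_rot: [0.0, 0.999, 0.034, 0.002]
force: [-0.5, 0.0, -0.4]
opening: 0.0741
gripper_force: 0.0
```

arm_command([
  [0.95,[0,0,0],[0,0,0]],
  [0.95,[0,0,0],[0,0,0]],
  [0.95,[0,0,0],[0,0,0]],
  [0.95,[0,-15,0],[0,0,0]],
  [0.95,[0,-35,0],[0,0,0]],
  [0.95,[0,-55,0],[0,0,0]],
  [0.95,[0,-75,0],[0,0,0]],
  [0.95,[0,-90,0],[0,0,0]],
  [0.95,[0,-98,0],[0,0,0]],
  [0.95,[0,-98,0],[0,0,0]],
])

```text
time_s: 4.6
eef_pos: [0.4745, 0.2226, 0.0516]
ee_rot: [-0.0, 0.999, 0.034, -0.0]
force: [-4.5, 0.2, 4.8]
opening: 0.0137
gripper_force: 15.0
```

arm_command([
  [0.95,[0,-2,0],[0,0,0]],
  [0.95,[0,-4,0],[0,0,0]],
  [0.95,[0,-6,0],[0,0,0]],
  [0.95,[0,-8,0],[0,0,0]],
  [0.95,[0,-10,0],[0,0,0]],
  [0.95,[0,-11,0],[0,0,0]],
  [0.95,[0,-12,0],[0,0,0]],
  [0.95,[0,-13,0],[0,0,0]],
  [0.95,[0,-13,0],[0,0,0]],
  [0.95,[0,-13,0],[0,0,0]],
])

```text
time_s: 5.85
eef_pos: [0.4739, 0.2311, 0.0516]
ee_rot: [0.003, 0.999, 0.034, -0.001]
force: [-4.3, -13.8, 7.9]
opening: 0.014
gripper_force: 15.0
```

arm_command([
  [0.3,[0,2,0],[0,0,0]],
  [0.3,[0,3,0],[0,0,0]],
  [0.3,[0,3,-60],[0,0,0]],
  [0,[0,3,-120],[0,0,-0.18]],
  [0,[20,-40,-170],[0,0,-0.36]],
  [0,[43,-90,-198],[0,0,-0.54]],
  [0,[43,-140,-198],[0,0,-0.72]],
  [0,[43,-175,-198],[0,0,-0.9]],
  [0,[43,-175,-198],[0,0,-1.08]],
  [0,[43,-175,-198],[0,0,-1.26]],
])

```text
time_s: 7.1
eef_pos: [0.505, 0.4131, 0.2491]
ee_rot: [-0.0, 0.785, 0.619, 0.0]
force: [0.7, -0.5, 0.3]
opening: 0.092
gripper_force: 0.0
```

arm_command([
  [0,[0,0,0],[0,0,-0.18]],
  [0,[0,0,0],[0,0,-0.36]],
  [0,[0,0,0],[0,0,-0.53]],
  [0,[0,0,0],[0,0,-0.53]],
  [0,[0,0,0],[0,0,-0.53]],
  [0,[0,0,0],[0,0,-0.53]],
  [0,[0,0,0],[0,0,-0.53]],
  [0,[0,0,0],[0,0,-0.53]],
  [0,[0,0,0],[0,0,-0.53]],
  [0,[0,0,0],[0,0,-0.53]],
])

```text
time_s: 8.35
eef_pos: [0.5052, 0.4123, 0.2496]
ee_rot: [-0.0, 0.599, 0.801, 0.0]
force: [-0.2, 0.6, 0.3]
opening: 0.0916
gripper_force: 0.0
```

```bash
python3 meas.py w3.png; python3 meas.py w3.png | grep green
```

```text
green [ 533   70   75   56 3181] [775.4 593.7] [86.7 60.9] 2.3 0.03
green [ 606   89   34   51 1350] [857.8 591.6] [37.5 67.5] 37.5 0.0298
green [ 511  130   72   48 2672] [782.5 522.2] [86.5 62.4] 12.3 0.0307
green [ 302  133   46   69 2584] [506.  420.4] [61.7 94.9] 15.0 0.0257
green [ 581  145   59   48 2343] [879.2 531.5] [74.8 62.2] 7.4 0.0302
green [ 493  183   66   45 2285] [790.7 450.2] [86.4 62.7] 4.3 0.0304
green [ 560  196   67   45 2302] [894.8 460.8] [91.  62.7] 0.5 0.0301
green [ 476  230   62   42 1988] [797.2 378.8] [85.8 61. ] 5.3 0.0297
green [ 539  243   53   39 1483] [884.4 389.7] [67.3 53.6] 84.3 0.0295
green [355 353  36  12 302] [674.5 137. ] [57.6 28. ] 17.9 0.0248
plate [ 209  353  100   47 4190] ((497.81414794921875, 31.723758697509766), (178.9929962158203, 107.08912658691406), 15.577496528625488)
handle 287 [0.4729 0.2353 0.0741] ((473.16497802734375, 232.525390625), (34.678070068359375, 14.252821922302246), 5.594698905944824)
8.4 [0.50519676 0.41225898 0.24960226] [ 106.4    0.  -180. ] [0.5  0.34 1.33 0.   1.47 0.21]
rails 570 ((482.30450439453125, 121.24115753173828), (147.72647094726562, 260.061279296875), 12.217451095581055)
green [ 533   69   75   57 3187] [775.5 593.7] [86.5 60.5] 1.6 0.0304
green [ 606   89   34   51 1352] [861.6 590.7] [39.4 72.3] 42.2 0.0297
green [ 511  130   72   48 2665] [782.7 522.2] [86.2 61.9] 9.9 0.0303
green [ 302  133   46   69 2583] [505.9 420.6] [61.5 94.3] 15.0 0.0255
green [ 581  145   59   48 2343] [877.5 528.6] [67.1 68.3] 26.3 0.0297
green [ 493  183   66   45 2290] [790.2 450.1] [85.9 62.8] 5.4 0.0299
green [ 560  196   67   45 2299] [894.3 460.1] [89.9 63.4] 5.8 0.0301
green [ 476  230   62   42 1991] [797.3 378.4] [86.  61.9] 2.0 0.0301
green [ 539  243   53   39 1477] [884.3 389. ] [66.5 54.7] 86.9 0.0299
green [355 353  36  12 304] [674.5 136.7] [57.2 27. ] 17.8 0.0243
```

View pics/w3.png

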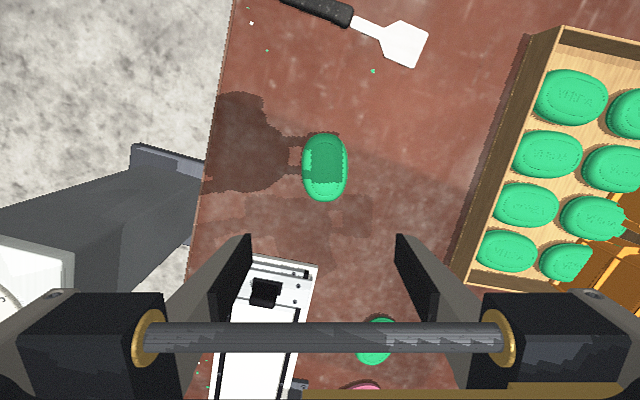

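The picture shows bar_a upright at (324,167), midway between the fingers, with the tray bars at right (510–640) and the scraper at the top. The table around bar_a is clear.

arm_command([
  [0,[8,3,60],[0,0,0.015]],
  [0,[8,3,120],[0,0,0.015]],
  [0,[8,3,175],[0,0,0.015]],
  [0,[8,3,215],[0,0,0.015]],
  [0,[8,3,231],[0,0,0.015]],
  [0,[8,3,236],[0,0,0.015]],
  [0.4,[8,3,236],[0,0,0.015]],
  [0.6,[8,3,236],[0,0,0.015]],
  [0.6,[8,3,236],[0,0,0.015]],
  [0.6,[8,3,236],[0,0,0.015]],
], force=12)

```text
time_s: 9.7
eef_pos: [0.5063, 0.4212, 0.0148]
ee_rot: [0.0, 0.605, 0.796, 0.001]
force: [-1.2, -0.2, 5.3]
opening: 0.062
gripper_force: 12.0
```

arm_command([
  [0.6,[0,0,-50],[0,0,0]],
  [0.6,[0,0,-110],[0,0,-0.17]],
  [0.6,[-40,-13,-150],[0,0,-0.35]],
  [0.6,[-95,-31,-150],[0,0,-0.53]],
  [0.6,[-150,-49,-150],[0,0,-0.71]],
  [0.6,[-205,-67,-150],[0,0,-0.89]],
  [0.6,[-260,-85,-150],[0,0,-1.07]],
  [0.6,[-315,-103,-150],[0,0,-1.25]],
  [0.6,[-360,-117,-150],[0,0,-1.374]],
  [0.6,[-373,-122,-150],[0,0,-1.374]],
])

```text
time_s: 10.95
eef_pos: [0.4883, 0.0262, 0.1636]
ee_rot: [0.0, -0.036, 0.999, -0.0]
force: [0.3, 0.1, -0.7]
opening: 0.0623
gripper_force: 12.0
```

arm_command([
  [0.6,[0,0,0],[0,0,0]],
  [0.6,[0,0,40],[0,0,0]],
  [0.6,[0,0,80],[0,0,0]],
  [0.6,[0,0,95],[0,0,0]],
  [0.6,[0,0,95],[0,0,0]],
  [0.6,[0,0,95],[0,0,0]],
  [0.6,[0,0,95],[0,0,0]],
  [0.6,[0,0,95],[0,0,0]],
  [0.6,[0,0,95],[0,0,0]],
  [0.6,[0,0,95],[0,0,0]],
])

```text
time_s: 12.2
eef_pos: [0.4886, 0.0287, 0.0687]
ee_rot: [0.0, -0.038, 0.999, -0.0]
force: [-0.4, -0.2, -0.3]
opening: 0.0618
gripper_force: 12.0
```

```bash
python3 meas.py w4.png
```

```text
green [ 155  164   90  120 8409] [496.6 -63.5] [97.1 65.6] 4.6 0.0371
green [  271   181   105   141 12157] [512.1  20.5] [ 72.7 139.5] 69.6 0.0795
plate [  130   128   510   167 37950] ((484.342529296875, 73.07715606689453), (139.39845275878906, 369.7843933105469), 4.227341175079346)
handle 67 [0.4774 0.0721 0.0684] ((479.6239929199219, 148.97987365722656), (157.75259399414062, 8.28810977935791), 85.45620727539062)
12.25 [0.48852274 0.02866762 0.06864534] [-175.7    0.  -180. ] [-0.19  0.13  1.97 -0.    1.05 -1.83]
rails 7796 ((496.17498779296875, 72.23868560791016), (145.96826171875, 355.6731262207031), 5.578611850738525)
```

View pics/w4.png

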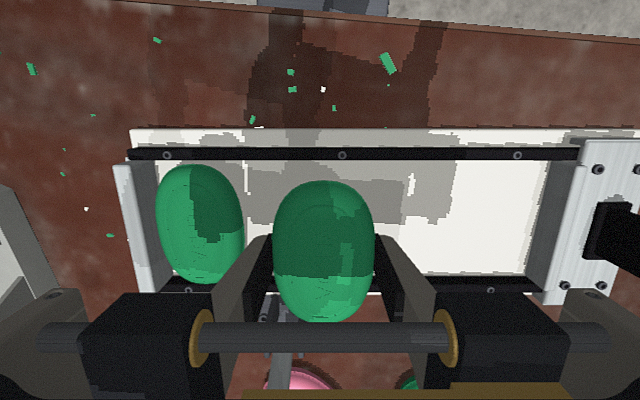

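The held bar is at (324,250), square to the channel with the bar at the stop to its left at (200,225). The pusher is fully back at right. I'll work out the rail centre line against the held bar.

```bash
cat > rails.py <<'E'
from h import *
import sys
zmin=float(sys.argv[1]) if len(sys.argv)>1 else .05
im,d,P,(f,i,Rm,t)=cam("wrist"); hsv=cv2.cvtColor(im,cv2.COLOR_RGB2HSV)
o=np.array([.4845,.0725]);a=np.radians(4.25);J=np.array([[np.cos(a),np.sin(a)],[-np.sin(a),np.cos(a)]])
q=(P[...,:2]-o)@J.T*1000; z=P[...,2]
m=(hsv[...,2]<75)&(z>.021)&(z<.030)&(abs(q[...,1])<125)
for y0 in range(-160,130,30):
    k=m&(q[...,1]>y0)&(q[...,1]<y0+30)
    for s in(-1,1):
        x=q[k&(q[...,0]*s>35)&(q[...,0]*s<70)][:,0]
        if len(x)>30: print(y0,s,len(x),np.percentile(x,[2,50,98]).round(1))
g=cv2.inRange(hsv,(70,100,50),(90,255,255))>0
n,l,st,_=cv2.connectedComponentsWithStats((g&(z>zmin)).astype(np.uint8))
for k in range(1,n):
    if st[k,4]>1500:
        p=q[l==k]; print("held",st[k,4],np.percentile(p,[.3,99.7],axis=0).round(1).tolist(),z[l==k].max(),cv2.minAreaRect(p.astype(np.float32)))
p=q[g&(z>.015)&(z<.045)&(abs(q[...,0])<60)&(q[...,1]<-80)]
if len(p): print("stopbar",np.percentile(p,[.3,99.7],axis=0).round(1).tolist())
s=manip.read_state(); print("tcp jig",((s["eef_pos"][:2]-o)@J.T*1000).round(1),s["eef_pos"][2],s["time_s"],s["force"])
E
python3 rails.py
```

```text
-130 -1 440 [-57.3 -53.7 -38.6]
-100 -1 511 [-57.3 -53.7 -50. ]
-100 1 126 [49.3 54.8 69.3]
-70 -1 505 [-57.4 -53.8 -50.1]
-40 -1 492 [-57.4 -54.1 -50.1]
-10 -1 513 [-57.4 -53.8 -50.1]
-10 1 93 [48.9 52.6 56.7]
20 -1 508 [-57.4 -53.9 -50.2]
20 1 80 [49.  50.3 55.7]
50 -1 511 [-57.5 -53.9 -50.2]
50 1 388 [49.1 51.7 56.3]
80 -1 466 [-57.5 -54.  -50.2]
80 1 371 [49.1 51.2 56.3]
110 -1 286 [-57.5 -53.6 -39.5]
110 1 248 [36.2 50.4 56.2]
held 12132 [[-44.0, -74.0], [43.1, -14.0]] 0.15763689642495388 ((0.10747909545898438, -43.94524002075195), (89.55419921875, 62.88578796386719), 0.008068709634244442)
stopbar [[-45.8, -168.6], [49.3, -104.3]]
tcp jig [  0.7 -44. ] 0.06859874497875132 12.3 [-0.41841344  0.21612921 -1.33467668]
```

arm_command([
  [0.6,[0,3,12],[0,0,0]],
  [0.6,[0,3,22],[0,0,0]],
  [0.6,[0,3,27],[0,0,0]],
  [0.6,[0,3,31],[0,0,0]],
  [0.6,[0,3,34],[0,0,0]],
  [0.6,[0,3,37],[0,0,0]],
  [0.6,[0,3,39],[0,0,0]],
  [0.6,[0,3,41],[0,0,0]],
  [0.6,[0,3,41],[0,0,0]],
  [0.6,[0,3,41],[0,0,0]],
])

```text
time_s: 13.55
eef_pos: [0.4882, 0.0317, 0.0277]
ee_rot: [-0.0, -0.038, 0.999, -0.0]
force: [-2.6, 0.5, 2.5]
opening: 0.0619
gripper_force: 12.0
```

arm_command([
  [0.19,[0,0,0],[0,0,0]],
  [0.19,[0,0,0],[0,0,0]],
  [0.19,[0,0,-5],[0,0,0]],
  [0.19,[0,0,-50],[0,0,0]],
  [0.19,[0,20,-110],[0,0,0]],
  [0,[0,70,-165],[0,0,0.18]],
  [0,[-30,115,-200],[0,0,0.36]],
  [0,[-80,121,-222],[0,0,0.54]],
  [0,[-140,121,-222],[0,0,0.72]],
  [0,[-190,121,-222],[0,0,0.9]],
])

```text
time_s: 14.8
eef_pos: [0.6708, 0.1673, 0.2505]
ee_rot: [0.001, 0.403, 0.915, 0.0]
force: [0.2, 0.3, 1.2]
opening: 0.0921
gripper_force: 0.0
```

arm_command([
  [0,[0,0,0],[0,0,0.18]],
  [0,[0,0,0],[0,0,0.36]],
  [0,[0,0,0],[0,0,0.54]],
  [0,[0,0,0],[0,0,0.72]],
  [0,[0,0,0],[0,0,0.75]],
  [0,[0,0,0],[0,0,0.75]],
  [0,[0,0,0],[0,0,0.75]],
  [0,[0,0,0],[0,0,0.75]],
  [0,[0,0,0],[0,0,0.75]],
  [0,[0,0,0],[0,0,0.75]],
])

```text
time_s: 16.05
eef_pos: [0.6687, 0.1666, 0.2496]
ee_rot: [-0.0, 0.708, 0.706, -0.0]
force: [0.4, -0.1, -0.4]
opening: 0.0917
gripper_force: 0.0
```

```bash
python3 meas.py w5.png
```

```text
green [ 393    0   81   27 1760] [796.2 358.1] [25.7 90. ] 88.2 0.0297
green [486   0  48  17 679] [884.2 363. ] [15.3 49.2] 85.0 0.029
green [579   1  36  79 803] [932.8 313.1] [10.9 65.2] 0.8 0.0999
green [550  86  37  87 806] [924.1 229.8] [88.3 10. ] 85.1 0.1
green [ 303  141   46   68 2537] [673.1 164.6] [93.9 62.1] 88.7 0.0258
green [ 170  246   49   37 1049] [470.1  42.1] [95.8 38.7] 44.0 0.0378
plate [  117    97   131   200 10361] ((482.47357177734375, 118.89955139160156), (140.4786834716797, 289.1051940917969), 4.286179065704346)
handle 413 [0.477  0.2317 0.0743] ((474.5810546875, 231.2434539794922), (34.8499755859375, 13.831561088562012), 4.333512306213379)
red 228 [0.6116 0.0019 0.1678] [0.6278 0.0185 0.1803] [0.6203 0.0129 0.1766]
16.1 [0.66864396 0.16665379 0.24958221] [  89.8   -0.  -180. ] [0.07 0.44 1.2  0.   1.5  0.07]
rails 2043 ((500.48626708984375, 93.56092071533203), (147.55686950683594, 328.7090148925781), 4.270135402679443)
```

View pics/w5.png

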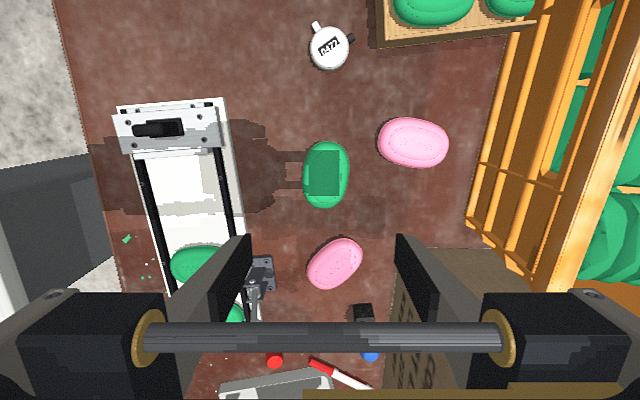

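bar_b is at (326,175), with pink bars at (413,142) and (334,263) clear of the finger paths. The first green bar sits in the jig at (195,262).

arm_command([
  [0,[-2,4,60],[0,0,0.02]],
  [0,[-2,4,120],[0,0,0.02]],
  [0,[-2,4,175],[0,0,0.02]],
  [0,[-2,4,215],[0,0,0.02]],
  [0,[-2,4,231],[0,0,0.02]],
  [0,[-2,4,235],[0,0,0.02]],
  [0.4,[-2,4,235],[0,0,0.02]],
  [0.6,[-2,4,235],[0,0,0.02]],
  [0.6,[-2,4,235],[0,0,0.02]],
  [0.6,[-2,4,235],[0,0,0.02]],
], force=12)

```text
time_s: 17.35
eef_pos: [0.6732, 0.1648, 0.0159]
ee_rot: [0.0, 0.716, 0.699, 0.0]
force: [-2.0, -0.7, 5.0]
opening: 0.0623
gripper_force: 12.0
```

arm_command([
  [0.6,[0,0,-50],[0,0,0]],
  [0.6,[0,0,-110],[0,0,-0.17]],
  [0.6,[0,-20,-150],[0,0,-0.35]],
  [0.6,[-10,-60,-150],[0,0,-0.53]],
  [0.6,[-20,-110,-150],[0,0,-0.71]],
  [0.6,[-30,-160,-150],[0,0,-0.89]],
  [0.6,[-39,-191,-150],[0,0,-1.07]],
  [0.6,[-39,-191,-150],[0,0,-1.25]],
  [0.6,[-39,-191,-150],[0,0,-1.43]],
  [0.6,[-39,-191,-150],[0,0,-1.61]],
])

```text
time_s: 18.6
eef_pos: [0.4805, 0.1302, 0.1645]
ee_rot: [0.0, -0.011, 1.0, -0.0]
force: [-0.8, 0.0, -1.1]
opening: 0.0626
gripper_force: 12.0
```

arm_command([
  [0.6,[0,0,30],[0,0,-0.06]],
  [0.6,[0,0,70],[0,0,-0.06]],
  [0.6,[0,0,95],[0,0,-0.06]],
  [0.6,[0,0,95],[0,0,-0.06]],
  [0.6,[0,0,95],[0,0,-0.06]],
  [0.6,[0,0,95],[0,0,-0.06]],
  [0.6,[0,0,95],[0,0,-0.06]],
  [0.6,[0,0,95],[0,0,-0.06]],
  [0.6,[0,0,95],[0,0,-0.06]],
  [0.6,[0,0,95],[0,0,-0.06]],
])

```text
time_s: 19.85
eef_pos: [0.4808, 0.1302, 0.0696]
ee_rot: [0.0, -0.038, 0.999, -0.0]
force: [0.0, -0.9, -0.9]
opening: 0.0621
gripper_force: 12.0
```

```bash
python3 rails.py; python3 - <<'E'
from h import *
im,*_=cam("wrist");save("w6.png",im)
s=manip.read_state();print(np.degrees(rot(s["ee_rot"]).as_euler("ZYX")).round(2))
E
```

```text
-130 -1 440 [-57.3 -53.6 -38.8]
-130 1 313 [49.1 51.6 56.3]
-100 -1 516 [-57.3 -53.8 -50. ]
-100 1 381 [49.1 51.7 56.4]
-70 -1 516 [-57.3 -53.8 -50.1]
-70 1 255 [49.6 53.6 57.1]
-40 -1 475 [-57.4 -54.1 -50. ]
-40 1 53 [49.5 52.6 55.9]
-10 -1 506 [-57.4 -53.8 -50.1]
-10 1 64 [49.2 53.6 57. ]
20 -1 499 [-57.4 -53.8 -50.1]
50 -1 502 [-57.4 -53.8 -50.2]
80 -1 471 [-57.5 -54.2 -50.2]
80 1 137 [49.1 52.5 56.9]
110 -1 252 [-57.5 -53.9 -50.1]
held 12017 [[-44.0, 27.1], [44.1, 88.1]] 0.15842142487166241 ((1.2000198364257812, 57.78504943847656), (63.463680267333984, 92.3699951171875), 86.10395050048828)
stopbar [[-45.7, -168.9], [49.5, -103.6]]
tcp jig [ 0.5 57.8] 0.06957221005059892 19.9 [ 0.34032789 -0.71811157 -0.16402054]
[-175.69   -0.    180.  ]
```

View pics/w6.png

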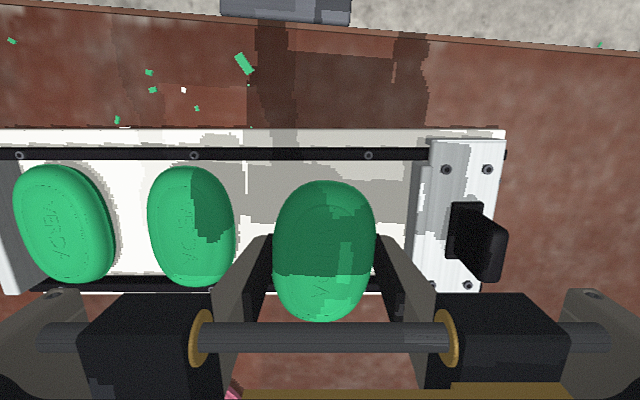

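The held bar is at (324,250), between the first bar at (192,225) and the pusher face at (410,220). It is about square, so I'm lowering it.

arm_command([
  [0.6,[0.5,0,12],[0,0,0]],
  [0.6,[0.5,0,22],[0,0,0]],
  [0.6,[0.5,0,27],[0,0,0]],
  [0.6,[0.5,0,31],[0,0,0]],
  [0.6,[0.5,0,34],[0,0,0]],
  [0.6,[0.5,0,37],[0,0,0]],
  [0.6,[0.5,0,39],[0,0,0]],
  [0.6,[0.5,0,41],[0,0,0]],
  [0.6,[0.5,0,41],[0,0,0]],
  [0.6,[0.5,0,41],[0,0,0]],
])

```text
time_s: 21.2
eef_pos: [0.4802, 0.1302, 0.0286]
ee_rot: [-0.0, -0.038, 0.999, -0.0]
force: [-0.8, 0.0, -1.5]
opening: 0.0624
gripper_force: 12.0
```

arm_command([
  [0.19,[0,0,0],[0,0,0]],
  [0.19,[0,0,0],[0,0,0]],
  [0.19,[0,0,-5],[0,0,0]],
  [0.19,[0,0,-50],[0,0,0]],
  [0,[0,0,-110],[0,0,0]],
  [0,[-1,50,-130],[0,0,0]],
  [0,[-1,101,-130],[0,0,0]],
  [0,[-1,101,-130],[0,0,0]],
  [0,[-1,101,-130],[0,0,0]],
  [0,[-1,101,-130],[0,0,0]],
])

```text
time_s: 22.45
eef_pos: [0.4737, 0.2299, 0.1584]
ee_rot: [-0.0, -0.037, 0.999, -0.0]
force: [-0.4, 0.7, -0.6]
opening: 0.0917
gripper_force: 0.0
```

```bash
python3 meas.py w7.png; python3 rails.py .015|tail -4
```

```text
green [   3  148   76   89 5084] [496.7 -63.2] [97.3 69. ] 3.7 0.0376
green [  99  149   67   90 4789] [490.9  26.2] [96.8 77.4] 3.0 0.0395
green [ 197  149   61   89 4433] [483.2 127.5] [96.7 69.1] 1.6 0.0377
plate [    0   123   356   148 20794] ((499.627685546875, 77.7112808227539), (170.57972717285156, 374.7281799316406), 4.238819599151611)
handle 589 [0.47   0.231  0.0746] ((471.55621337890625, 231.1750946044922), (34.47018051147461, 13.445815086364746), 3.890810012817383)
22.5 [0.47384306 0.22988688 0.15843161] [-175.8   -0.  -180. ] [ 0.22  0.1   1.8  -0.    1.24 -1.42]
rails 4737 ((500.8380432128906, 76.60853576660156), (147.93002319335938, 364.27801513671875), 4.329586029052734)
held 4777 [[-44.3, -67.2], [49.9, -8.8]] 0.03868948940373679 ((3.2361793518066406, -38.2728157043457), (61.046226501464844, 96.89756774902344), 89.52183532714844)
held 4424 [[-44.5, 29.6], [49.4, 89.4]] 0.14652348665510898 ((4.712862014770508, 56.319740295410156), (73.92559814453125, 98.1509017944336), 57.3926887512207)
stopbar [[-45.6, -169.1], [49.6, -103.3]]
tcp jig [  1.  157.8] 0.15842982582670748 22.55 [-0.44135704 -0.04670467  0.33016326]
```

View pics/w7.png

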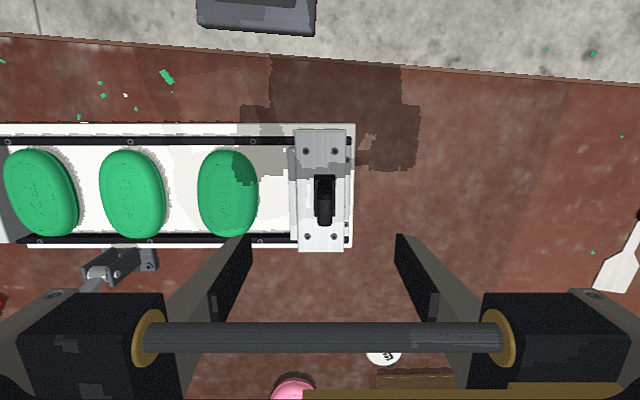

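All three bars lie flat in the channel, at (42,193), (132,193) and (228,193), with the pusher handle at (324,200). Next I grip the handle and slide it up.

arm_command([
  [0,[0,1,50],[0,0,0]],
  [0,[0,1,95],[0,0,0]],
  [0,[0,1,106],[0,0,0]],
  [0.4,[0,1,106],[0,0,0]],
  [0.95,[0,1,106],[0,0,0]],
  [0.95,[0,1,106],[0,0,0]],
  [0.95,[0,1,106],[0,0,0]],
  [0.95,[0,1,106],[0,0,0]],
  [0.95,[0,1,106],[0,0,0]],
  [0.95,[0,1,106],[0,0,0]],
], force=15)

```text
time_s: 23.8
eef_pos: [0.4736, 0.232, 0.0526]
ee_rot: [-0.0, -0.038, 0.999, -0.0]
force: [-0.6, 0.1, 0.7]
opening: 0.024
gripper_force: 0.0
```

arm_command([
  [0.95,[0,-5,0],[0,0,0]],
  [0.95,[0,-13,0],[0,0,0]],
  [0.95,[0,-22,0],[0,0,0]],
  [0.95,[0,-31,0],[0,0,0]],
  [0.95,[0,-40,0],[0,0,0]],
  [0.95,[0,-49,0],[0,0,0]],
  [0.95,[0,-58,0],[0,0,0]],
  [0.95,[0,-67,0],[0,0,0]],
  [0.95,[0,-76,0],[0,0,0]],
  [0.95,[0,-84,0],[0,0,0]],
])

```text
time_s: 25.05
eef_pos: [0.4799, 0.1478, 0.0526]
ee_rot: [-0.0, -0.038, 0.999, 0.0]
force: [-0.1, 3.8, -1.0]
opening: 0.0139
gripper_force: 15.0
```

arm_command([
  [0.95,[0,-2,0],[0,0,0]],
  [0.95,[0,-4,0],[0,0,0]],
  [0.95,[0,-6,0],[0,0,0]],
  [0.95,[0,-8,0],[0,0,0]],
  [0.95,[0,-10,0],[0,0,0]],
  [0.95,[0,-11.5,0],[0,0,0]],
  [0.95,[0,-13,0],[0,0,0]],
  [0.95,[0,-14,0],[0,0,0]],
  [0.95,[0,-14,0],[0,0,0]],
  [0.95,[0,-14,0],[0,0,0]],
])

```text
time_s: 26.3
eef_pos: [0.4809, 0.1341, 0.0526]
ee_rot: [-0.0, -0.038, 0.999, -0.0]
force: [-2.1, 1.5, 0.3]
opening: 0.0138
gripper_force: 15.0
```

```bash
cat > gaps.py <<'E'
from h import *
import sys
o=np.array([.4845,.0725]);a=np.radians(4.25);J=np.array([[np.cos(a),np.sin(a)],[-np.sin(a),np.cos(a)]])
for c in sys.argv[1:]:
    im,d,P,_=cam(c); save("g_%s_%.2f.png"%(c,manip.read_state()["time_s"]),im)
    hsv=cv2.cvtColor(im,cv2.COLOR_RGB2HSV); q=(P[...,:2]-o)@J.T*1000; z=P[...,2]
    g=(cv2.inRange(hsv,(70,100,40),(90,255,255))>0)&(z>.015)&(z<.045)&(abs(q[...,0])<60)&(q[...,1]>-175)&(q[...,1]<40)
    for x0 in(-25,-10,0,10,25):
        y=np.sort(q[g&(abs(q[...,0]-x0)<3)][:,1])
        if len(y)>10: k=np.where(np.diff(y)>3)[0]; print(c,x0,y[0].round(),[(y[j].round(1),y[j+1].round(1)) for j in k],y[-1].round(1))
    for b in(-136,-72,-8):  # top face tilt
        m=g&(abs(q[...,1]-b)<22)&(abs(q[...,0])<25)
        if m.sum()>50: A=np.c_[q[m],np.ones(m.sum())]; print(b,m.sum(),np.linalg.lstsq(A,z[m]*1000,rcond=None)[0].round(3))
E
python3 gaps.py wrist scene side
```

```text
wrist -25 -145.0 [(np.float64(-106.5), np.float64(-93.6)), (np.float64(-39.2), np.float64(-31.9))] 23.3
wrist -10 -150.0 [(np.float64(-103.5), np.float64(-96.9)), (np.float64(-37.0), np.float64(-33.9))] 24.3
wrist 0 -153.0 [(np.float64(-102.9), np.float64(-96.6))] 23.8
wrist 10 -157.0 [(np.float64(-103.5), np.float64(-97.2))] 23.8
wrist 25 -169.0 [(np.float64(-167.7), np.float64(-159.7)), (np.float64(-104.8), np.float64(-94.4)), (np.float64(-39.1), np.float64(-34.0))] 21.9
-136 3959 [-1.2000e-02 -1.1000e-02  3.3519e+01]
-72 4409 [-5.0000e-03  2.1000e-02  3.6533e+01]
-8 4516 [-6.0000e-03  8.0000e-03  3.5012e+01]
scene -25 -170.0 [(np.float64(-169.8), np.float64(-156.3)), (np.float64(-154.6), np.float64(-150.6)), (np.float64(-147.4), np.float64(-144.4)), (np.float64(-143.5), np.float64(-139.4)), (np.float64(-137.6), np.float64(-133.8)), (np.float64(-130.0), np.float64(-127.0)), (np.float64(-127.0), np.float64(-121.3)), (np.float64(-121.3), np.float64(-118.0)), (np.float64(-116.4), np.float64(-112.9)), (np.float64(-106.5), np.float64(-90.3)), (np.float64(-89.6), np.float64(-86.2)), (np.
[... 5651 characters left out ...]
45.8)), (np.float64(-142.7), np.float64(-139.2)), (np.float64(-139.2), np.float64(-130.0)), (np.float64(-130.0), np.float64(-124.7)), (np.float64(-121.5), np.float64(-114.1)), (np.float64(-114.0), np.float64(-110.8)), (np.float64(-104.3), np.float64(-88.2)), (np.float64(-88.2), np.float64(-82.3)), (np.float64(-79.1), np.float64(-74.7)), (np.float64(-74.7), np.float64(-68.2)), (np.float64(-68.2), np.float64(-63.0)), (np.float64(-61.8), np.float64(-54.0)), (np.float64(-48.1), np.float64(-44.4)), (np.float64(-41.1), np.float64(-28.1)), (np.float64(-27.5), np.float64(-21.7)), (np.float64(-19.7), np.float64(-14.5)), (np.float64(-14.4), np.float64(-9.7)), (np.float64(-9.7), np.float64(-0.8))] -0.8
```

arm_command([
  [0.95,[0,-0.5,0],[0,0,0]],
  [0.95,[0,-1,0],[0,0,0]],
  [0.95,[0,-1.5,0],[0,0,0]],
  [0.95,[0,-2,0],[0,0,0]],
  [0.95,[0,-2.5,0],[0,0,0]],
  [0.95,[0,-2.5,0],[0,0,0]],
  [0.95,[0,-2.5,0],[0,0,0]],
  [0.95,[0,-2.5,0],[0,0,0]],
  [0.95,[0,-2.5,0],[0,0,0]],
  [0.95,[0,-2.5,0],[0,0,0]],
])

```text
time_s: 27.7
eef_pos: [0.4811, 0.1317, 0.0526]
ee_rot: [-0.0, -0.038, 0.999, -0.0]
force: [-2.2, 2.8, 1.1]
opening: 0.014
gripper_force: 15.0
```

```bash
python3 gaps.py wrist; python3 -c "
from h import *
print(manip.read_state()['force'])"
```

```text
wrist -25 -147.0 [(np.float64(-105.3), np.float64(-96.3)), (np.float64(-41.9), np.float64(-34.2))] 21.0
wrist -10 -152.0 [(np.float64(-104.2), np.float64(-99.9))] 21.9
wrist 0 -156.0 [(np.float64(-104.0), np.float64(-99.4))] 21.5
wrist 10 -160.0 [(np.float64(-103.6), np.float64(-98.7))] 21.4
wrist 25 -170.0 [(np.float64(-168.7), np.float64(-159.8)), (np.float64(-105.5), np.float64(-96.6)), (np.float64(-41.5), np.float64(-37.8))] 19.6
-136 4129 [-1.1000e-02 -9.0000e-03  3.3829e+01]
-72 4517 [-6.0000e-03  1.2000e-02  3.5888e+01]
-8 4577 [-7.0000e-03 -2.0000e-03  3.4948e+01]
[-2.27396049  2.44196856  0.71489655]
```

arm_command([
  [0.95,[0,-0.4,0],[0,0,0]],
  [0.95,[0,-0.8,0],[0,0,0]],
  [0.95,[0,-1.2,0],[0,0,0]],
  [0.95,[0,-1.6,0],[0,0,0]],
  [0.95,[0,-2,0],[0,0,0]],
  [0.95,[0,-2,0],[0,0,0]],
  [0.95,[0,-2,0],[0,0,0]],
  [0.95,[0,-2,0],[0,0,0]],
  [0.95,[0,-2,0],[0,0,0]],
  [0.95,[0,-2,0],[0,0,0]],
])

```text
time_s: 29.0
eef_pos: [0.4813, 0.1298, 0.0526]
ee_rot: [-0.0, -0.038, 0.999, 0.0]
force: [-2.8, 3.2, 0.7]
opening: 0.0137
gripper_force: 15.0
```

```bash
python3 gaps.py wrist; python3 -c "
from h import *
print(manip.read_state()['force'])"
```

```text
wrist -25 -149.0 [(np.float64(-106.8), np.float64(-98.5)), (np.float64(-43.1), np.float64(-35.3))] 19.2
wrist -10 -154.0 [(np.float64(-104.8), np.float64(-101.7))] 20.0
wrist 0 -158.0 [(np.float64(-104.3), np.float64(-100.8))] 19.6
wrist 10 -163.0 [(np.float64(-105.1), np.float64(-100.9))] 19.6
wrist 25 -170.0 [(np.float64(-168.4), np.float64(-160.3)), (np.float64(-106.5), np.float64(-98.7)), (np.float64(-43.5), np.float64(-37.8))] 17.7
-136 4307 [-1.0000e-02 -9.0000e-03  3.3721e+01]
-72 4565 [-7.0000e-03  2.0000e-03  3.5171e+01]
-8 4578 [-8.0000e-03 -1.2000e-02  3.4839e+01]
[-3.63329521  3.95122402  0.28027948]
```

arm_command([
  [0.95,[0,-0.4,0],[0,0,0]],
  [0.95,[0,-0.8,0],[0,0,0]],
  [0.95,[0,-1.2,0],[0,0,0]],
  [0.95,[0,-1.6,0],[0,0,0]],
  [0.95,[0,-1.6,0],[0,0,0]],
  [0.95,[0,-1.6,0],[0,0,0]],
  [0.95,[0,-1.6,0],[0,0,0]],
  [0.95,[0,-1.6,0],[0,0,0]],
  [0.95,[0,-1.6,0],[0,0,0]],
  [0.95,[0,-1.6,0],[0,0,0]],
])

```text
time_s: 30.3
eef_pos: [0.4813, 0.1285, 0.0526]
ee_rot: [-0.0, -0.038, 0.999, 0.0]
force: [-2.5, 5.7, 0.7]
opening: 0.014
gripper_force: 15.0
```

```bash
python3 gaps.py wrist; python3 -c "
from h import *
print(manip.read_state()['force'])"; ls pics
```

```text
wrist -25 -150.0 [(np.float64(-107.1), np.float64(-98.2)), (np.float64(-44.4), np.float64(-37.0))] 17.8
wrist -10 -155.0 [(np.float64(-105.7), np.float64(-101.3))] 18.9
wrist 0 -158.0 [] 18.4
wrist 10 -163.0 [(np.float64(-105.9), np.float64(-102.1))] 18.1
wrist 25 -169.0 [(np.float64(-168.4), np.float64(-160.8)), (np.float64(-106.4), np.float64(-100.3)), (np.float64(-45.2), np.float64(-39.8))] 16.7
-136 4403 [-1.0000e-02 -1.3000e-02  3.3233e+01]
-72 4607 [-7.0000e-03 -5.0000e-03  3.4706e+01]
-8 4611 [-1.1000e-02 -2.1000e-02  3.4706e+01]
[-3.4486528   4.73648744  0.54258834]
crop1.png
g_scene_26.40.png
g_side_26.45.png
g_wrist_26.35.png
g_wrist_27.75.png
g_wrist_29.05.png
g_wrist_30.35.png
scene0.png
side0.png
w1.png
w2.png
w3.png
w4.png
w5.png
w6.png
w7.png
```

arm_command([
  [0.95,[0,-0.3,0],[0,0,0]],
  [0.95,[0,-0.6,0],[0,0,0]],
  [0.95,[0,-0.9,0],[0,0,0]],
  [0.95,[0,-1.2,0],[0,0,0]],
  [0.95,[0,-1.2,0],[0,0,0]],
  [0.95,[0,-1.2,0],[0,0,0]],
  [0.95,[0,-1.2,0],[0,0,0]],
  [0.95,[0,-1.2,0],[0,0,0]],
  [0.95,[0,-1.2,0],[0,0,0]],
  [0.95,[0,-1.2,0],[0,0,0]],
])

```text
time_s: 31.6
eef_pos: [0.4814, 0.1279, 0.0526]
ee_rot: [-0.0, -0.038, 0.999, 0.001]
force: [-2.9, 8.8, 0.1]
opening: 0.0141
gripper_force: 15.0
```

```bash
python3 gaps.py wrist; python3 -c "
from h import *
import glob
print(manip.read_state()['force'])
f=sorted(glob.glob('pics/g_wrist*'))[-1];im=cv2.imread(f);cv2.imwrite('pics/row.png',cv2.resize(im[110:310,0:400],None,fx=2,fy=2,interpolation=cv2.INTER_CUBIC))"
```

```text
wrist -25 -151.0 [(np.float64(-108.3), np.float64(-99.2)), (np.float64(-44.7), np.float64(-37.5))] 17.2
wrist -10 -155.0 [(np.float64(-106.1), np.float64(-101.8))] 18.2
wrist 0 -160.0 [] 17.8
wrist 10 -168.0 [(np.float64(-167.9), np.float64(-164.0)), (np.float64(-106.3), np.float64(-102.8))] 17.8
wrist 25 -170.0 [(np.float64(-168.3), np.float64(-160.5)), (np.float64(-107.3), np.float64(-100.0)), (np.float64(-45.1), np.float64(-39.9))] 16.1
-136 4414 [-1.0000e-02 -1.5000e-02  3.2974e+01]
-72 4629 [-7.0000e-03 -6.0000e-03  3.4607e+01]
-8 4625 [-1.100e-02 -2.500e-02  3.469e+01]
[-2.27956556  8.28314557  0.79095831]
```

View pics/row.png

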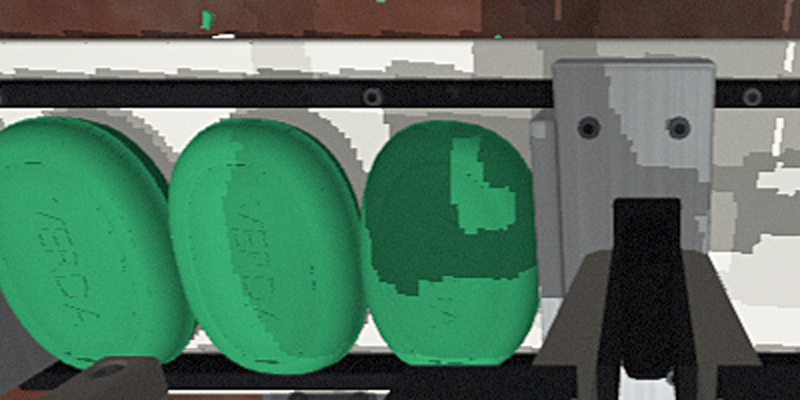

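The row is tight: bars touch at crop (172,210) and (365,230), the pusher face meets the third bar at (537,230), and push force is up to 8 N. I'll release the handle and go to the hold-down.

arm_command([
  [0.4,[0,0.6,0],[0,0,0]],
  [0.4,[0,0.6,0],[0,0,0]],
  [0.4,[0,0.6,-40],[0,0,0]],
  [0.4,[0,0,-100],[0,0,0]],
  [0,[0,0,-160],[0,0,0]],
  [0,[0,0,-207],[0,0,0]],
  [0,[-40,-42,-207],[0,0,0]],
  [0,[-80,-84,-207],[0,0,0]],
  [0,[-123,-127,-207],[0,0,0]],
  [0,[-123,-127,-207],[0,0,0]],
])

```text
time_s: 32.9
eef_pos: [0.6156, 0.0058, 0.258]
ee_rot: [-0.001, -0.035, 0.999, -0.001]
force: [-0.4, 0.6, -0.3]
opening: 0.0919
gripper_force: 0.0
```

```bash
python3 meas.py w8.png; python3 gaps.py wrist; python3 - <<'E'
from h import *
for c in("scene","side"):
    im,d,P,_=cam(c);hsv=cv2.cvtColor(im,cv2.COLOR_RGB2HSV)
    r=((hsv[...,0]<8)|(hsv[...,0]>172))&(hsv[...,1]>150)&(hsv[...,2]>80)&(P[...,2]>.1)&(P[...,2]<.2)&(P[...,0]>.5)&(P[...,0]<.7)
    q=P[r]
    if len(q): print(c,len(q),np.median(q,0).round(4),q.min(0).round(3),q.max(0).round(3))
E
```

```text
green [  248    32   155    84 10391] [490.8  -1.4] [ 97.9 190. ] 3.1 0.0382
green [ 574  277   66   40 1233] [765.1 479.2] [114.6  56.5] 71.1 0.0298
green [539 279  31  13 352] [764.3 375.9] [21.2 47.1] 4.3 0.0294
plate [  243    13   300   141 13376] ((500.9326477050781, 79.33305358886719), (151.43429565429688, 389.4530029296875), 11.581875801086426)
handle 467 [0.4809 0.1266 0.0744] ((480.64923095703125, 128.31341552734375), (34.79721450805664, 13.144050598144531), 4.84969425201416)
red 556 [0.6033 0.0013 0.1352] [0.6269 0.0174 0.1795] [0.6117 0.0092 0.171 ]
32.95 [0.6144524  0.00764035 0.25861793] [-1.758e+02 -1.000e-01 -1.800e+02] [-0.18  0.24  1.44 -0.    1.46 -1.83]
rails 3407 ((488.031005859375, 76.9263916015625), (128.41522216796875, 365.8633117675781), 5.520380973815918)
wrist -25 -164.0 [(np.float64(-109.4), np.float64(-100.8)), (np.float64(-46.4), np.float64(-37.6))] 18.2
wrist -10 -167.0 [] 18.9
wrist 0 -169.0 [] 20.8
wrist 10 -169.0 [] 20.1
wrist 25 -166.0 [(np.float64(-108.1), np.float64(-103.5)), (np.float64(-46.5), np.float64(-41.4))] 14.5
-136 1631 [-7.0000e-03 -8.0000e-03  3.3745e+01]
-72 1627 [-7.0000e-03  3.0000e-03  3.5132e+01]
-8 1589 [-1.0000e-02 -1.7000e-02  3.4698e+01]
scene 79 [0.608  0.0128 0.1607] [0.599 0.003 0.138] [0.62  0.02  0.179]
side 72 [0.6123 0.0163 0.1591] [ 0.604 -0.001  0.136] [0.626 0.022 0.179]
```

arm_command([
  [0.3,[0,0,0],[0,0,0]],
  [0.3,[0,0,45],[0,0,0]],
  [0.3,[0,0,90],[0,0,0]],
  [0.3,[0,0,109],[0,0,0]],
  [0.3,[0,0,109],[0,0,0]],
  [0.95,[0,0,109],[0,0,0]],
  [0.95,[0,0,109],[0,0,0]],
  [0.95,[0,0,109],[0,0,0]],
  [0.95,[0,0,109],[0,0,0]],
  [0.95,[0,0,109],[0,0,0]],
], force=8)

```text
time_s: 34.35
eef_pos: [0.6138, 0.009, 0.1507]
ee_rot: [0.0, -0.038, 0.999, -0.001]
force: [0.5, -10.6, -1.3]
opening: 0.0168
gripper_force: 8.7
```

arm_command([
  [0.95,[0,-2,0],[0,0,0]],
  [0.95,[7,-2,-2.5],[0,0,0]],
  [0.95,[14.7,-2,-4.9],[0,0,0]],
  [0.95,[29.5,-2,-7.7],[0,0,0]],
  [0.95,[43.8,-2,-8.5],[0,0,0]],
  [0.95,[58,-2,-7.6],[0,0,0]],
  [0.95,[72.2,-2,-4.9],[0,0,0]],
  [0.95,[86,-2,-0.4],[0,0,0]],
  [0.95,[96.4,-2,4.4],[0,0,0]],
  [0.95,[96.4,-2,4.4],[0,0,0]],
])

```text
time_s: 35.6
eef_pos: [0.5166, 0.0014, 0.1467]
ee_rot: [-0.001, -0.038, 0.999, 0.001]
force: [-3.7, 6.0, 6.1]
opening: 0.0169
gripper_force: 8.0
```

arm_command([
  [0.95,[9.9,0.8,5.8],[0,0,0]],
  [0.95,[19,0.8,12.7],[0,0,0]],
  [0.95,[27.8,0.8,20.2],[0,0,0]],
  [0.95,[33.7,0.8,26.5],[0,0,0]],
  [0.95,[39.2,0.8,33.2],[0,0,0]],
  [0.95,[44,0.8,40.3],[0,0,0]],
  [0.95,[48.4,0.8,47.8],[0,0,0]],
  [0.95,[52,0.8,55.6],[0,0,0]],
  [0.95,[55.4,0.8,63.6],[0,0,0]],
  [0.95,[55.4,0.8,63.6],[0,0,0]],
])

```text
time_s: 36.85
eef_pos: [0.4599, -0.0027, 0.0814]
ee_rot: [-0.003, -0.038, 0.999, 0.0]
force: [-7.1, 0.7, 2.8]
opening: 0.0162
gripper_force: 8.0
```

arm_command([
  [0.5,[0,0,0],[0,0,0]],
  [0.5,[0,0,0],[0,0,0]],
  [0.5,[0,0,0],[0,0,0]],
  [0.5,[0,0,0],[0,0,0]],
  [0.5,[0,0,-30],[0,0,0]],
  [0.5,[0,0,-80],[0,0,0]],
  [0.5,[0,0,-130],[0,0,0]],
  [0.5,[0,0,-170],[0,0,0]],
  [0.5,[0,0,-170],[0,0,0]],
  [0.5,[0,0,-170],[0,0,0]],
])

```text
time_s: 38.1
eef_pos: [0.462, -0.0029, 0.2516]
ee_rot: [-0.001, -0.038, 0.999, 0.0]
force: [-0.6, 0.5, -0.4]
opening: 0.046
gripper_force: 0.0
```

```bash
cat > fin.py <<'E'
from h import *
im,d,P,_=cam("wrist");save("fin.png",im);hsv=cv2.cvtColor(im,cv2.COLOR_RGB2HSV)
o=np.array([.4845,.0725]);a=np.radians(4.25);J=np.array([[np.cos(a),np.sin(a)],[-np.sin(a),np.cos(a)]])
q=(P[...,:2]-o)@J.T*1000; z=P[...,2]*1000
r=((hsv[...,0]<8)|(hsv[...,0]>172))&(hsv[...,1]>150)&(hsv[...,2]>80)&(z>50)&(z<150)&(abs(q[...,0])<90)
if r.sum(): Q=np.c_[q[r],z[r]]; print("red jig",Q.min(0).round(1),Q.max(0).round(1),"top slope",np.polyfit(Q[:,0],Q[:,2],1).round(3))
w=(hsv[...,2]<80)&(z>66)&(z<85)&(abs(q[...,0])<40)&(q[...,1]>30)&(q[...,1]<100)
print("handle jig y",q[w].mean(0).round(1) if w.sum() else None)
s=manip.read_state();print(s["time_s"],s["eef_pos"])
E
python3 fin.py; python3 gaps.py wrist
```

```text
red jig [-56.1 -80.6  70.2] [-11.2 -65.   81. ] top slope [2.100e-02 7.831e+01]
handle jig y [-1.9 54.5]
38.15 [ 0.46155992 -0.00279474  0.25087435]
wrist -25 -168.0 [(np.float64(-168.2), np.float64(-164.7)), (np.float64(-109.3), np.float64(-101.5)), (np.float64(-83.6), np.float64(-62.6)), (np.float64(-46.2), np.float64(-37.9))] 16.3
wrist -10 -169.0 [(np.float64(-83.7), np.float64(-62.5))] 18.9
wrist 0 -167.0 [(np.float64(-83.7), np.float64(-62.5))] 18.0
wrist 10 -168.0 [(np.float64(-81.2), np.float64(-65.0))] 17.4
wrist 25 -168.0 [(np.float64(-168.0), np.float64(-163.0)), (np.float64(-109.0), np.float64(-103.9)), (np.float64(-81.2), np.float64(-64.9)), (np.float64(-48.2), np.float64(-42.2))] 12.6
-136 1179 [-7.0000e-03 -1.2000e-02  3.3293e+01]
-72 669 [-5.000e-03 -1.200e-02  3.404e+01]
-8 1155 [-1.0000e-02 -7.0000e-03  3.4926e+01]
```

```bash
cat > ang.py <<'E'
from h import *
im,d,P,_=cam("wrist");hsv=cv2.cvtColor(im,cv2.COLOR_RGB2HSV)
o=np.array([.4845,.0725]);a=np.radians(4.25);J=np.array([[np.cos(a),np.sin(a)],[-np.sin(a),np.cos(a)]])
q=(P[...,:2]-o)@J.T*1000; z=P[...,2]*1000
for zt in(29,31,33):
  g=(cv2.inRange(hsv,(70,100,40),(90,255,255))>0)&(z>zt)&(z<42)&(abs(q[...,0])<60)
  for b in(-137,-74,-11):
    p=q[g&(abs(q[...,1]-b)<31)].astype(np.float32)
    h=cv2.convexHull(p)[:,0]
    (c,wh,an)=cv2.minAreaRect(p)
    # area moments of the hull
    M=cv2.moments(h); th=.5*np.degrees(np.arctan2(2*M["mu11"],M["mu20"]-M["mu02"]))
    print(zt,b,np.round([M["m10"]/M["m00"],M["m01"]/M["m00"]],1),np.round(wh,1),"long-axis deg from jig x",round(th,1))
E
python3 ang.py
```

```text
29 -137 [   0.7 -136.6] [90.3 59.7] long-axis deg from jig x 2.4
29 -74 [  1.5 -74.2] [60.1 88.2] long-axis deg from jig x -2.1
29 -11 [  1.6 -11.5] [59.3 91. ] long-axis deg from jig x -6.7
31 -137 [   0.9 -136.7] [57.  88.9] long-axis deg from jig x 1.5
31 -74 [  1.4 -74.3] [86.1 56.9] long-axis deg from jig x -1.9
31 -11 [  1.6 -11.2] [57.4 89.4] long-axis deg from jig x -6.5
33 -137 [   0.5 -136.5] [84.5 54. ] long-axis deg from jig x 1.5
33 -74 [  0.7 -73.8] [54.2 81.6] long-axis deg from jig x -1.9
33 -11 [  1.4 -11. ] [53.8 84.2] long-axis deg from jig x -5.4
```

arm_command([
  [0.5,[0,30,-20],[0,0,0]],
  [0.5,[0,62,-40],[0,0,0]],
  [0.5,[0,62,-40],[0,0,0]],
  [0.5,[0,62,-40],[0,0,0]],
  [0.5,[0,62,-40],[0,0,0]],
  [0.5,[0,62,-40],[0,0,0]],
  [0.5,[0,62,-40],[0,0,0]],
  [0.5,[0,62,-40],[0,0,0]],
  [0.5,[0,62,-40],[0,0,0]],
  [0.5,[0,62,-40],[0,0,0]],
])

```text
time_s: 39.5
eef_pos: [0.4578, 0.0588, 0.2927]
ee_rot: [0.0, -0.038, 0.999, -0.0]
force: [0.6, -0.3, 1.0]
opening: 0.0459
gripper_force: 0.0
```

```bash
python3 ang.py; python3 fin.py
```

```text
29 -137 [   0.6 -136.4] [90.  59.7] long-axis deg from jig x 2.4
29 -74 [  1.5 -73.6] [58.8 88.2] long-axis deg from jig x -2.8
29 -11 [  1.7 -10.9] [59.1 91.7] long-axis deg from jig x -5.8
31 -137 [   0.5 -136.6] [89.4 57.2] long-axis deg from jig x 2.1
31 -74 [  1.3 -73.9] [56.9 87.7] long-axis deg from jig x -2.3
31 -11 [  2. -11.] [57.3 89.2] long-axis deg from jig x -5.7
33 -137 [   0.6 -136.7] [85.7 53.7] long-axis deg from jig x 2.3
33 -74 [  1.1 -73.7] [53.6 82.9] long-axis deg from jig x -2.3
33 -11 [  1.4 -10.8] [53.7 85. ] long-axis deg from jig x -5.2
red jig [-55.9 -81.   68.6] [ -8.6 -64.5  80.7] top slope [2.5000e-02 7.8519e+01]
handle jig y [-1.7 55.4]
39.6 [0.45778056 0.05882848 0.29262822]
```

```bash
python3 -c "
from workcell import manip
print(manip.hand_in())"
```

```text
the job is handed in; nothing more can be done
None
```

The job is handed in at about 40 s: the three green bars sit side by side with no visible gaps, the pusher is up against them and the hold-down foot is on the middle bar. The bars sit a few degrees off square, with the one at the pusher worst at about 5.5°, and I left that as it was; I did not measure the date stamp, tally counter or scraper afterwards.

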